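Transfer tool holders to the machine rack in reverse order

TASK

Move the four tool holders from the black pockets of the grey setup rack into the bare metal machine rack, in reverse order: the holder that starts nearest the setup rack's loop handle goes in the hole farthest from the machine rack's loop handle, the second nearest goes second farthest, and so on. Leave every holder fully seated and upright in its hole; lower them in rather than dropping them, never lay one over, and leave the oil can, wrench and insert box where they are.

Things in the scene. Friction and masses are not known exactly. Their poses are not given: they have to be found in the camera images.
- face_mill_grip (a point): Face mill holder, loose: top is a dark disc 50 mm across with six small brass-coloured inserts round its rim, 108 mm tall. Taper shank below: 48 mm long, 16 mm across at the foot, 30 mm at the top; above it a round steel collar 44 mm across, 44 mm high, to be gripped, its underside seats on the rack. About 0.45 kg. Point: on the axis, on the collar, 26 mm above its underside, 74 mm above the foot (86 mm above the bench when seated). z up the axis; turn random.
- end_mill_grip (a point): End mill holder, loose: top is a dark cone nut with a slim 14 mm fluted cutter standing in the middle; 109 mm tall. Taper shank below: 48 mm long, 16 mm across at the foot, 30 mm at the top; above it a round steel collar 44 mm across, 44 mm high, to be gripped, its underside seats on the rack. About 0.45 kg. Point: on the axis, on the collar, 26 mm above its underside, 74 mm above the foot (86 mm above the bench when seated). z up the axis; turn random.
- drill_chuck_grip (a point): Drill chuck holder, loose: top is a dark cone narrowing from 42 to 20 mm with three short bright jaws; 109 mm tall. Taper shank below: 48 mm long, 16 mm across at the foot, 30 mm at the top; above it a round steel collar 44 mm across, 44 mm high, to be gripped, its underside seats on the rack. About 0.45 kg. Point: on the axis, on the collar, 26 mm above its underside, 74 mm above the foot (86 mm above the bench when seated). z up the axis; turn random.
- boring_head_grip (a point): Boring head holder, loose: top is a bright square block 34 x 34 mm with a short dark stub standing off-centre on it; 110 mm tall. Taper shank below: 48 mm long, 16 mm across at the foot, 30 mm at the top; above it a round steel collar 44 mm across, 44 mm high, to be gripped, its underside seats on the rack. About 0.45 kg. Point: on the axis, on the collar, 26 mm above its underside, 74 mm above the foot (86 mm above the bench when seated). z up the axis; turn random.
- pocket_face_mill: Fixed black plastic pocket block, 66 x 66 mm, top 60 mm above the bench, with a 33 mm hole in the middle; one of four identical ones in a row in the setup rack, this is the one in which the face mill starts. Origin at bench height below the hole's centre.
- pocket_end_mill: Fixed black plastic pocket block, 66 x 66 mm, top 60 mm above the bench, with a 33 mm hole in the middle; one of four identical ones in a row in the setup rack, this is the one in which the end mill starts. Origin at bench height below the hole's centre.
- pocket_drill_chuck: Fixed black plastic pocket block, 66 x 66 mm, top 60 mm above the bench, with a 33 mm hole in the middle; one of four identical ones in a row in the setup rack, this is the one in which the drill chuck starts. Origin at bench height below the hole's centre.
- pocket_boring_head: Fixed black plastic pocket block, 66 x 66 mm, top 60 mm above the bench, with a 33 mm hole in the middle; one of four identical ones in a row in the setup rack, this is the one in which the boring head starts. Origin at bench height below the hole's centre.
- setup_rack: Grey painted carrier, 76 x 300 mm (x, y), holding the four black pockets at x = 0, y = +105, +35, -35, -105 mm in its frame, in shuffled order. A flat loop handle at its +y end reaches 190 mm from the centre. Origin: centre of the footprint at bench height, z up. Fixed; nearer or farther than the other rack.
- machine_rack: Bare metal plate rack, 76 x 300 mm (x, y), top 60 mm above the bench, open below; four empty 33 mm holes at x = 0, y = +105, +35, -35, -105 mm in its frame. A shank up to 8 mm off-centre finds its way in. A flat loop handle at its +y end reaches 190 mm from the centre. Origin: centre of the footprint at bench height, z up. Fixed; nearer or farther than the other rack.
- oil_can: Bystander: loose dark steel oil bottle with a red cap, 56 mm across, 130 mm tall; origin at its underside's centre. Not to be moved.
- wrench: Bystander: loose 200 mm steel wrench lying on the bench. Not to be moved.
- insert_box: Bystander: loose cardboard box 90 x 60 x 35 mm; origin at its underside's centre. Not to be moved.

How it is judged (in metres and radians):
At the end, for the whole second after the job is handed in: Each of the four holders stands in its own hole of the machine rack, in reverse order counted from the handles, its axis within 10 mm of the hole's centre, its collar down on the plate (within about 3.5 mm), upright within 0.1 rad, and at rest (((y of pocket_face_mill in the frame of setup_rack between 0.085 and 0.125 m and y of face_mill_grip in the frame of machine_rack between -0.115 and -0.095 m) or (y of pocket_face_mill in the frame of setup_rack between 0.015 and 0.055 m and y of face_mill_grip in the frame of machine_rack between -0.045 and -0.025 m) or (y of pocket_face_mill in the frame of setup_rack between -0.055 and -0.015 m and y of face_mill_grip in the frame of machine_rack between 0.025 and 0.045 m) or (y of pocket_face_mill in the frame of setup_rack between -0.125 and -0.085 m and y of face_mill_grip in the frame of machine_rack between 0.095 and 0.115 m)) and x of face_mill_grip in the frame of machine_rack between -0.01 and 0.01 m and z of face_mill_grip in the frame of machine_rack between 0.08 and 0.0895 m and angle between each of face_mill_grip, end_mill_grip, drill_chuck_grip, boring_head_grip's own z axis and vertical below 0.1 rad and linear speed of each of face_mill, end_mill, drill_chuck, boring_head below 0.02 m/s and ((y of pocket_end_mill in the frame of setup_rack between 0.085 and 0.125 m and y of end_mill_grip in the frame of machine_rack between -0.115 and -0.095 m) or (y of pocket_end_mill in the frame of setup_rack between 0.015 and 0.055 m and y of end_mill_grip in the frame of machine_rack between -0.045 and -0.025 m) or (y of pocket_end_mill in the frame of setup_rack between -0.055 and -0.015 m and y of end_mill_grip in the frame of machine_rack between 0.025 and 0.045 m) or (y of pocket_end_mill in the frame of setup_rack between -0.125 and -0.085 m and y of end_mill_grip in the frame of machine_rack between 0.095 and 0.115 m)) and x of end_mill_grip in the frame of machine_rack between -0.01 and 0.01 m and z of end_mill_grip in the frame of machine_rack between 0.08 and 0.0895 m and ((y of pocket_drill_chuck in the frame of setup_rack between 0.085 and 0.125 m and y of drill_chuck_grip in the frame of machine_rack between -0.115 and -0.095 m) or (y of pocket_drill_chuck in the frame of setup_rack between 0.015 and 0.055 m and y of drill_chuck_grip in the frame of machine_rack between -0.045 and -0.025 m) or (y of pocket_drill_chuck in the frame of setup_rack between -0.055 and -0.015 m and y of drill_chuck_grip in the frame of machine_rack between 0.025 and 0.045 m) or (y of pocket_drill_chuck in the frame of setup_rack between -0.125 and -0.085 m and y of drill_chuck_grip in the frame of machine_rack between 0.095 and 0.115 m)) and x of drill_chuck_grip in the frame of machine_rack between -0.01 and 0.01 m and z of drill_chuck_grip in the frame of machine_rack between 0.08 and 0.0895 m and ((y of pocket_boring_head in the frame of setup_rack between 0.085 and 0.125 m and y of boring_head_grip in the frame of machine_rack between -0.115 and -0.095 m) or (y of pocket_boring_head in the frame of setup_rack between 0.015 and 0.055 m and y of boring_head_grip in the frame of machine_rack between -0.045 and -0.025 m) or (y of pocket_boring_head in the frame of setup_rack between -0.055 and -0.015 m and y of boring_head_grip in the frame of machine_rack between 0.025 and 0.045 m) or (y of pocket_boring_head in the frame of setup_rack between -0.125 and -0.085 m and y of boring_head_grip in the frame of machine_rack between 0.095 and 0.115 m)) and x of boring_head_grip in the frame of machine_rack between -0.01 and 0.01 m and z of boring_head_grip in the frame of machine_rack between 0.08 and 0.0895 m); the robot touches nothing.
It fails at once if a holder is laid over or tipped by more than 0.7 rad (angle between any of face_mill_grip, end_mill_grip, drill_chuck_grip, boring_head_grip's own z axis and vertical above 0.7 rad).
It fails at once if a holder is dropped: faster than 0.7 m/s with no finger on it (a fall of more than about 25 mm) ((contact force between face_mill and the fingers below 0.1 N and linear speed of face_mill above 0.7 m/s) or (contact force between end_mill and the fingers below 0.1 N and linear speed of end_mill above 0.7 m/s) or (contact force between drill_chuck and the fingers below 0.1 N and linear speed of drill_chuck above 0.7 m/s) or (contact force between boring_head and the fingers below 0.1 N and linear speed of boring_head above 0.7 m/s)).
It fails at once if the oil can, the wrench or the insert box is moved by more than 25 mm (distance of any of oil_can, wrench, insert_box from where it was at the start of the episode above 0.025 m).
It also fails if it takes over 102 s, if anything falls off the work surface, if the arm or the gripper's body presses on something with over 40 N, if the wrist force passes 120 N, or if a joint passes its speed limit or range.

ROBOT

A 7-joint arm with a two-finger parallel gripper is mounted at the origin on the work surface. World frame = base frame: x ahead of the robot, y to its left, z up, the work surface at z = 0. Lengths are in mm, angles in rad, forces in N, time in s.
With the tool pointing down it reaches from about 400 to 900 mm from the base axis. Payload 5.5 kg.
Tool frame: the origin (TCP) lies at the very end of the fingers, on their centre line; the grasp point (between the pads) lies 19 mm behind it; z points along the fingers, y is the direction in which the jaws open and shut (so a half turn about z gives the same grasp; the last joint's range is limited). The gripper opens to 92 mm and grips with 3 to 60 N. Pads are 19 mm wide; open, the fingers measure 130 mm over their backs; the gripper's body (75 mm by 190 mm) begins 47 mm behind the grasp point.
Start: joints at [1.451, 0.501, -0.427, 1.55, 0.221, 1.138, -0.21], TCP at [242.82, -602.941, 226.729] pointing down, gripper open.
Joint ranges: [-2.88, 2.88], [-0.31, 2.03], [-1.54, 1.56], [0.2, 2.42], [-1.41, 4.55], [0.19, 2.02], [-2.57, 2.57]. Speed limits (rad/s): [2.57, 2.57, 3.14, 3.14, 3.14, 3.14, 3.14].

INTERFACE

Orientations are given as [roll, pitch, yaw] about the fixed x, y, z axes, in that order (R = Rz(yaw) Ry(pitch) Rx(roll)).
In Python, from plant import manip, vision gives the robot as it stands.
- The arm moves only by the tool apply_moves, never from a script. Its arguments are lists of equal length, an entry for each row: "jaw": the opening, from -1 (shut) to 1 (fully open), so that 0 is half open; "linear": the shift along the tool's x, y, z in cm, a list of three; "rotation": the turn, a rotation vector about the tool's x, y, z in rad, a list of three. A call has 1 to 5 rows; each row is the pose to reach, as a shift and turn from the pose commanded when the call began, along the tool's axes at that moment; what a row does not reach only later rows make up. A row lasts 1/10 s, in which the tool goes at most 50 mm and 8.59 degrees, less where a joint would pass 70% of its speed; a pose out of reach is approached as far as the arm can. A call with a gripper value outside its range is refused whole. The fingers move at their own pace and stop on an object; the grip force is fixed at half the most. Time passes only in rows, so rows that repeat a pose let the fingers close. It gives the time, the measured TCP pose, the force and the opening at its end, in the units of the state.
- manip.read_state(): the state, without advancing time (a new reading comes with each control period).
- vision.camera(name): name is "scene" or "top"; returns a dict with "pixels" (420x560x3 uint8, red, green, blue), "fx", "fy", "cx", "cy" (pixels), "extrinsics" (4x4, takes a point from camera to world coordinates). Camera axes: x right, y down, z forward; pixel columns grow to the right and rows downward; lengths in mm; the calibration is good to about 2 mm. A picture is of the moment at which its call begins. There is no depth.
- manip.hand_in(): hands the job in, once; it reports no verdict.
Trained networks look in the newest picture that a camera, given by its name, has taken for a name from the list of things; names that differ only in an ending like _2 or _b are one class to them, and where a whole thing is asked for, a point or a joint stands for the part that bears it (a point fixed in the world has none). Each returns a list of dicts, best first, with "p" (0 to 1); they miss things now and then, are a little off and sometimes report something else, mostly with a low value. They report only what shows in the picture. A call takes as long as a camera call.
- vision.outline_of(camera, name): "mask" (420x560 bool, what is visible of it) and "bbox" ([left, top, right, bottom] in pixels, round what is visible of it).
- vision.spot_point(camera, name): "xy" ([column, row] in pixels: a listed point, or the origin of a listed thing).
The state is a dict: "time_s": time; "q": joint angles; "dq": joint speeds; "effort": joint torques, N m; "eef_pos": TCP position; "orientation": TCP orientation; "force": force on the tool from outside, world axes, zero at the start; "wrist_torque": the same for the moment, N m; "finger_gap": finger opening in mm.
Only numpy, scipy, OpenCV 4.12 (cv2) and the standard library are available. Lean on these libraries where they do the work, as an engineer would, in place of code of your own. Each camera call takes 0.05 s, during which the arm holds its last target. There are 200 camera calls.

## Working session

There is one attempt and no reset: what is moved stays moved. The work goes in short steps, Python scripts to look and compute and a tool call to move; the robot and the scene stay as the last step left them, time stands still between calls to the robot, and variables do not carry over. Pictures are saved under pics/ and viewed, about 12 in all and at most 16, crops included, and the job is handed in when it is done.

Besides the shell and the picture viewer there is one more tool, called after "Call:" by a JSON object that holds its "op" and its "data". apply_moves: Moves the arm, as the interface text tells. Its arguments: {"type":"object","properties":{"jaw":{"type":"array"},"linear":{"type":"array"},"rotation":{"type":"array"}},"required":["jaw","linear","rotation"]}

```bash
mkdir -p pics; ls; cat > h.py <<'E'
from plant import manip, vision
import numpy as np, cv2
from scipy.spatial.transform import Rotation as R
def snap(n,f=None):
    c=vision.camera(n)
    if f: cv2.imwrite(f'pics/{f}.png',c['pixels'][:,:,::-1])
    return c
def ray(c,xy):
    E=np.array(c['extrinsics']);d=E[:3,:3]@np.array([(xy[0]-c['cx'])/c['fx'],(xy[1]-c['cy'])/c['fy'],1.])
    return E[:3,3],d/np.linalg.norm(d)
def atz(c,xy,z):
    o,d=ray(c,xy);return o+d*(z-o[2])/d[2]
def tri(c1,a,c2,b):
    o1,d1=ray(c1,a);o2,d2=ray(c2,b)
    s=np.linalg.lstsq(np.c_[d1,-d2],o2-o1,rcond=None)[0]
    p,q=o1+s[0]*d1,o2+s[1]*d2
    return (p+q)/2,np.linalg.norm(p-q)
def proj(c,p):
    E=np.linalg.inv(np.array(c['extrinsics']));q=E[:3,:3]@p+E[:3,3]
    return np.array([c['fx']*q[0]/q[2]+c['cx'],c['fy']*q[1]/q[2]+c['cy']])
E
python3 - <<'E'
from h import *
np.set_printoptions(precision=1,suppress=True)
cs=snap('scene','s0');ct=snap('top','t0')
print(cs['extrinsics'],ct['extrinsics'],cs['fx'],ct['fx'])
print(manip.read_state())
for n in ['face_mill_grip','end_mill_grip','drill_chuck_grip','boring_head_grip','pocket_face_mill','pocket_end_mill','pocket_drill_chuck','pocket_boring_head','setup_rack','machine_rack','oil_can','wrench','insert_box']:
    a=vision.spot_point('scene',n)[:2];b=vision.spot_point('top',n)[:2]
    print(n,[(np.round(x['xy']),round(x['p'],2)) for x in a],[(np.round(x['xy']),round(x['p'],2)) for x in b])
    if a and b: print('   ',*tri(cs,a[0]['xy'],ct,b[0]['xy']), atz(ct,b[0]['xy'],86 if 'grip' in n else 0))
E
```

```text
pics
[[  -0.5    0.7   -0.5 1074.1]
 [   0.8    0.4   -0.3  353.8]
 [   0.    -0.6   -0.8  963.8]
 [   0.     0.     0.     1. ]] [[  -0.    -1.     0.1  394.5]
 [  -1.     0.     0.    -1.4]
 [  -0.    -0.1   -1.  1132.2]
 [   0.     0.     0.     1. ]] 456.0923221045811 448.0342207378241
{'time_s': 0.1, 'q': array([ 1.5,  0.5, -0.4,  1.6,  0.2,  1.1, -0.2]), 'dq': array([ 0., -0., -0., -0.,  0., -0.,  0.]), 'effort': array([ -0. , -56.8,  -5.8, -28. ,  -0.1,   0. ,   0. ]), 'eef_pos': array([ 242.5, -602.4,  225.8]), 'orientation': array([-3.1, -0. ,  0.4]), 'force': array([-0.1, -0.1,  0. ]), 'wrist_torque': array([ 0., -0.,  0.]), 'finger_gap': 91.67466434921712}
face_mill_grip [(array([239., 181.]), 0.95), (array([310., 212.]), 0.66)] [(array([252., 234.]), 0.64), (array([341., 225.]), 0.61)]
    [501.6   8.  210.5] 173.38417593458345 [452.5  84.5  86. ]
end_mill_grip [(array([313., 210.]), 0.87)] [(array([248., 231.]), 0.69)]
    [461.8  89.7 100.4] 11.039413066995568 [460.1  96.   86. ]
drill_chuck_grip [(array([263., 194.]), 0.93)] [(array([310., 225.]), 0.66)]
    [473.3 -51
[... 773 characters left out ...]
  0. ]
setup_rack [(array([275., 220.]), 0.96)] [(array([297., 231.]), 0.68)]
    [465.3 -21.7 -16. ] 1.9105392440868894 [463.9 -20.6   0. ]
machine_rack [(array([234., 269.]), 0.58), (array([287., 221.]), 0.33)] [(array([295., 163.]), 0.85)]
    [645.4 -23.5 -14.7] 8.992425602834997 [639.9 -19.3   0. ]
oil_can [(array([283., 222.]), 0.66), (array([420., 301.]), 0.65)] [(array([141., 225.]), 0.96), (array([342., 224.]), 0.39)]
    [545.9 186.7 281.7] 248.7502473474762 [484.3 375.2   0. ]
wrench [(array([123., 184.]), 0.85), (array([198., 154.]), 0.39)] [(array([462., 176.]), 0.74)]
    [ 599.6 -439.     0.9] 7.671818756704819 [ 601.9 -442.9    0. ]
insert_box [] [(array([420., 259.]), 0.88)]
```

View pics/s0.png

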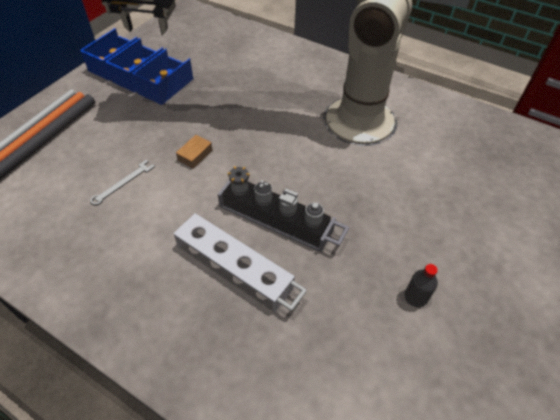

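View pics/t0.png

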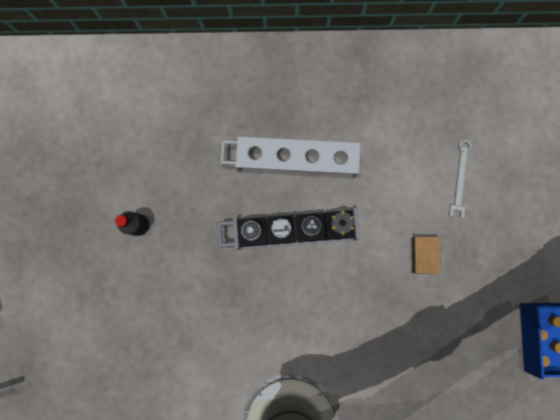

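The scene view (s0) shows the holders from the loop handle outwards: end mill (313,212), boring head (288,204), drill chuck (263,192) and face mill (239,178). The machine rack holes run from (269,278) at the handle to (199,232). In the top view (t0) both handles are on the left (+y), and the holes are near (256,153), (284,154), (312,156) and (340,157).

So the end mill goes in the hole at top-view column 340, the boring head at 312, the drill chuck at 284 and the face mill at 256.

```bash
python3 - <<'E'
from h import *
from scipy.optimize import least_squares
np.set_printoptions(precision=1,suppress=True)
cs=snap('scene');ct=snap('top')
# dark holes in machine rack mask
def holes(cam,c):
    m=max(vision.outline_of(cam,'machine_rack'),key=lambda r:r['p'])
    g=cv2.cvtColor(c['pixels'],cv2.COLOR_RGB2GRAY)
    print(cam,m['p'],m['bbox'],m['mask'].sum())
    k=m['mask'].astype(np.uint8);cn=max(cv2.findContours(k,0,1)[0],key=cv2.contourArea)
    h=np.zeros_like(k);cv2.drawContours(h,[cv2.convexHull(cn)],-1,1,-1)
    b=((g<np.median(g[k>0])-30)&(h>0)).astype(np.uint8)
    n,l,s,ce=cv2.connectedComponentsWithStats(b)
    for i in range(1,n):
        if s[i,4]>25: print(s[i],ce[i],atz(c,ce[i],60))
holes('scene',cs);holes('top',ct)
for nme,c in(('scene',cs),('top',ct)):
    for n in ['face_mill','end_mill','drill_chuck','boring_head']:
        for r in vision.outline_of(nme,n+'_grip')[:2]:
            print(nme,n,round(r['p'],2),np.round(r['bbox']),r['mask'].sum(),np.argwhere(r['mask']).mean(0)[::-1])
def up(c,x,y,w,h,f): cv2.imwrite(f,cv2.resize(c['pixels'][y:y+h,x:x+w,::-1],None,fx=5,fy=5,interpolation=cv2.INTER_CUBIC))
up(ct,215,130,155,120,'pics/t1.png');up(cs,170,160,160,120,'pics/s1.png')
E
```

```text
scene 0.88 [172.6, 217.2, 304.9, 311.7] 3797
[191 226  15  13 150] [197.9 232.2] [ 642.5 -129.4   60. ]
[ 174  234  132   78 1689] [246.8 280.9] [688.2  43.7  60. ]
[213 240  16  14 164] [220.3 246.7] [647.  -59.8  60. ]
[236 256  16  13 173] [243.7 262. ] [651.9  10.2  60. ]
[260 271  17  15 189] [268.2 277.9] [656.5  80.   60. ]
top 0.58 [220.9, 135.5, 359.2, 177.9] 3539
[256 137  40   2  44] [275.7 137.5] [691.3  28.9  60. ]
[223 143  14  19 239] [229.5 151.9] [656.7 142.1  60. ]
[248 146  14  14 163] [254.4 152.5] [654.4  81.2  60. ]
[276 147  15  15 165] [282.8 154. ] [649.6  11.8  60. ]
[305 149  15  14 165] [311.5 155.5] [645.  -58.2  60. ]
[334 151  14  14 158] [340.4 157.1] [ 640.  -128.5   60. ]
[223 163 136  14 505] [292.3 171.2] [606.8 -10.9  60. ]
scene face_mill 0.71 [225. 165. 251. 196.] 513 [238.8 179.5]
scene face_mill 0.36 [300. 213. 331. 246.] 641 [310.7 229.9]
scene end_mill 0.82 [307. 201. 320. 228.] 357 [313.2 214.3]
scene drill_chuck 0.85 [252. 182. 274. 206.] 353 [262.4 192.7]
scene boring_head 0.6 [281. 191. 296. 212.] 406 [287.8 202.8]
top face_mill 0.72 [409. 237. 441. 275.] 1057 [425.8 254.8]
top face_mill 0.66 [330. 213. 358. 233.] 417 [342.3 222.4]
top end_mill 0.68 [240. 226. 265. 241.] 289 [251.3 230.2]
top drill_chuck 0.78 [299. 217. 323. 235.] 326 [311.5 225.5]
top boring_head 0.73 [270. 219. 294. 237.] 311 [281.2 227.8]
```

View pics/t1.png

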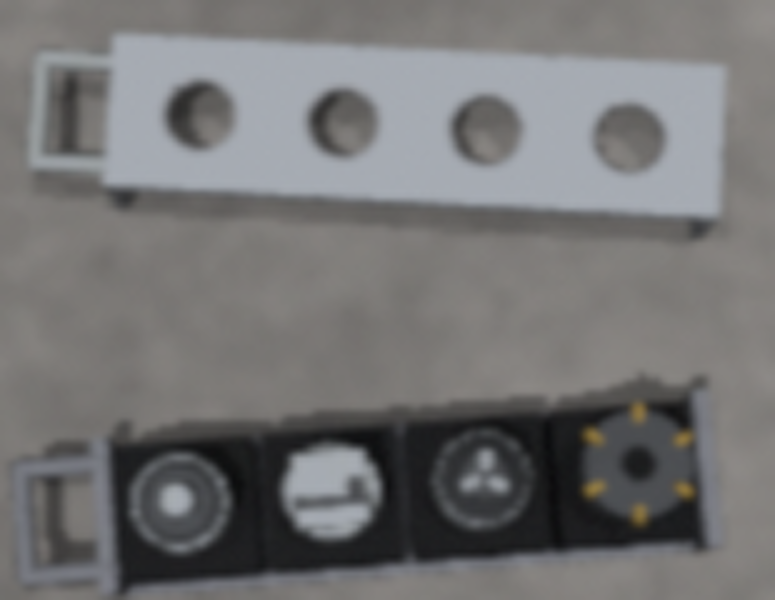

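View pics/s1.png

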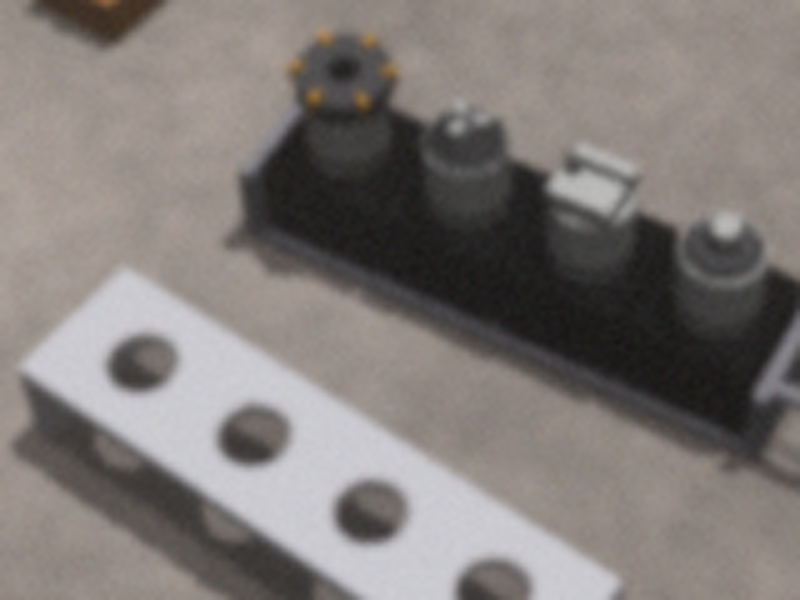

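The crops t1 and s1 show clean collar rims. In the top view the rims are centred at (251,230.6), (281.2,228.2) and (311.4,226), with the face disc at (342.6,223). In the scene view they are at about (314.4,209) for the end mill, (263.2,188) for the drill chuck and (238.6,174) for the face mill. Hole positions from the two views agree to about 2 mm at z=60, which confirms the plate height.

```bash
python3 - <<'E'
from h import *
np.set_printoptions(precision=1,suppress=True)
cs=snap('scene');ct=snap('top')
T=dict(end=(251,230.6),bor=(281.2,228.2),dri=(311.4,226),face=(342.6,223))
S=dict(end=(314.4,209),dri=(263.2,188.5),face=(238.6,174))
P=[]
for n in T:
    p=atz(ct,T[n],118 if n=='face' else 104);P.append(p[:2]); print(n,p,tri(cs,S[n],ct,T[n]) if n in S else '')
P=np.array(P);H=np.array([[655.4,80.6],[650.7,11],[646,-59],[641.2,-129]])
k=np.array([105,35,-35,-105])
for Q in(P,H):
    c=Q.mean(0);a=np.arctan2(*((k@(Q-c))*[-1,1]));u=np.array([-np.sin(a),np.cos(a)])
    print(c,a,'\n',c+k[:,None]*u,'\n',Q)
s=manip.read_state();Rm=R.from_euler('xyz',s['orientation']);print(s['eef_pos'],s['orientation']);np.set_printoptions(precision=3);print(Rm.as_matrix())
E
```

```text
end [460.5  86.2 104. ] (array([460.8,  85.9, 102.5]), np.float64(0.9350932672291887))
bor [465.3  16.7 104. ] 
dri [469.6 -52.7 104. ] (array([470.2, -53.5,  98.6]), np.float64(1.123787000694534))
face [ 474.5 -122.8  118. ] (array([ 475. , -123.5,  114.7]), np.float64(0.6908436679942052))
[467.5 -18.2] 0.06642559297949578 
 [[ 460.5   86.6]
 [ 465.2   16.8]
 [ 469.8  -53.1]
 [ 474.4 -122.9]] 
 [[ 460.5   86.2]
 [ 465.3   16.7]
 [ 469.6  -52.7]
 [ 474.5 -122.8]]
[648.3 -24.1] -0.06758437532993955 
 [[ 655.4   80.7]
 [ 650.7   10.8]
 [ 646.   -59. ]
 [ 641.2 -128.9]] 
 [[ 655.4   80.6]
 [ 650.7   11. ]
 [ 646.   -59. ]
 [ 641.2 -129. ]]
[ 242.8 -602.9  226.7] [ 3.1 -0.   0.4]
[[ 0.928  0.374  0.   ]
 [ 0.374 -0.928 -0.   ]
 [ 0.     0.    -1.   ]]
```

Call:
{"op": "apply_moves", "data": {"jaw": [1,1,1,1,1], "linear": [[3.1,-3.7,0],[6.2,-7.4,0],[9.3,-11.1,0],[12.4,-14.8,0],[15.5,-18.5,0]], "rotation": [[0,0,-0.1],[0,0,-0.2],[0,0,-0.3],[0,0,-0.4],[0,0,-0.5]]}}

```text
time_s: 2.6
eef_pos: [317.9, -371.6, 226.9]
orientation: [3.141, 0.0, 0.887]
force: [1.0, -0.4, 0.3]
finger_gap: 91.8
```

Call:
{"op": "apply_moves", "data": {"jaw": [1,1,1,1,1], "linear": [[4.4,-1.8,0],[8.8,-3.6,0],[13.2,-5.4,0],[17.6,-7.2,0],[22,-9,0]], "rotation": [[0,0,-0.137],[0,0,-0.274],[0,0,-0.411],[0,0,-0.548],[0,0,-0.686]]}}

```text
time_s: 3.1
eef_pos: [388.0, -144.7, 227.1]
orientation: [3.141, 0.001, 1.574]
force: [1.0, -1.1, -0.2]
finger_gap: 91.7
```

Call:
{"op": "apply_moves", "data": {"jaw": [1,1,1,1,1], "linear": [[4.6,1.45,0.5],[9.2,2.9,1.0],[13.8,4.35,1.5],[18.4,5.8,2.1],[23.1,7.25,2.7]], "rotation": [[0,0,0],[0,0,0],[0,0,0],[0,0,0],[0,0,0]]}}

```text
time_s: 3.6
eef_pos: [461.3, 85.9, 199.8]
orientation: [3.14, 0.001, 1.568]
force: [-0.5, -1.3, -0.3]
finger_gap: 92.0
```

Call:
{"op": "apply_moves", "data": {"jaw": [1,1,1,1,1], "linear": [[0,0,4],[0,0,8],[0,0,11],[0,0,13.1],[0,0,13.1]], "rotation": [[0,0,0],[0,0,0],[0,0,0],[0,0,0],[0,0,0]]}}

```text
time_s: 4.1
eef_pos: [458.4, 84.3, 66.5]
orientation: [-3.137, 0.0, 1.569]
force: [-1.1, 0.0, 0.2]
finger_gap: 91.8
```

Call:
{"op": "apply_moves", "data": {"jaw": [-1,-1,-1,-1,-1], "linear": [[0,0,0],[0,0,0],[0,0,0],[0,0,0],[0,0,0]], "rotation": [[0,0,0],[0,0,0],[0,0,0],[0,0,0],[0,0,0]]}}

```text
time_s: 4.6
eef_pos: [461.1, 84.3, 69.4]
orientation: [3.14, 0.0, 1.568]
force: [0.1, 0.5, 0.9]
finger_gap: 56.7
```

Call:
{"op": "apply_moves", "data": {"jaw": [-1,-1,-1,-1,-1], "linear": [[0,0,0],[0,0,0],[0,0,0],[0,0,0],[0,0,0]], "rotation": [[0,0,0],[0,0,0],[0,0,0],[0,0,0],[0,0,0]]}}

```text
time_s: 5.1
eef_pos: [461.3, 84.5, 69.0]
orientation: [3.141, 0.0, 1.569]
force: [1.6, -1.4, 3.7]
finger_gap: 43.5
```

Call:
{"op": "apply_moves", "data": {"jaw": [-1,-1,-1,-1,-1], "linear": [[0,0,-0.5],[0,0,-2],[0,0,-5],[0,0,-8],[0,0,-11]], "rotation": [[0,0,0],[0,0,0],[0,0,0],[0,0,0],[0,0,0]]}}

```text
time_s: 5.6
eef_pos: [458.5, 84.5, 178.7]
orientation: [-3.138, -0.0, 1.57]
force: [0.4, -1.1, -4.1]
finger_gap: 43.2
```

Call:
{"op": "apply_moves", "data": {"jaw": [-1,-1,-1,-1,-1], "linear": [[-1,1,-2],[-3,2.5,-2],[-6,5,-2],[-9.5,7.8,-2],[-13,10.7,-2]], "rotation": [[0,0,0],[0,0,0],[0,0,0],[0,0,0],[0,0,0]]}}

```text
time_s: 6.1
eef_pos: [566.4, -46.7, 197.7]
orientation: [-3.138, 0.0, 1.57]
force: [0.9, 1.7, -4.3]
finger_gap: 43.4
```

Call:
{"op": "apply_moves", "data": {"jaw": [-1,-1,-1,-1,-1], "linear": [[-3,2.5,0],[-6,5,0],[-8,6.8,0],[-8.5,7.3,0],[-8.5,7.3,0]], "rotation": [[0,0,0],[0,0,0],[0,0,0],[0,0,0],[0,0,0]]}}

```text
time_s: 6.6
eef_pos: [639.1, -131.5, 196.9]
orientation: [-3.138, -0.002, 1.567]
force: [-0.7, 0.3, -5.6]
finger_gap: 43.7
```

Call:
{"op": "apply_moves", "data": {"jaw": [-1,-1,-1,-1,-1], "linear": [[0.1,0.2,2],[0.1,0.2,5],[0.1,0.2,8],[0.1,0.2,10],[0.1,0.2,11]], "rotation": [[0,0,0],[0,0,0],[0,0,0],[0,0,0],[0,0,0]]}}

```text
time_s: 7.1
eef_pos: [639.1, -127.7, 86.1]
orientation: [-3.136, -0.002, 1.571]
force: [-0.3, 0.0, -5.0]
finger_gap: 43.2
```

Call:
{"op": "apply_moves", "data": {"jaw": [-1,-1,-1,-1,-1], "linear": [[0,0,0.6],[0,0,1.2],[0,0,1.6],[0,0,1.8],[0,0,1.8]], "rotation": [[0,0,0],[0,0,0],[0,0,0],[0,0,0],[0,0,0]]}}

```text
time_s: 7.6
eef_pos: [642.4, -129.9, 71.0]
orientation: [3.141, 0.0, 1.569]
force: [0.9, 0.3, -4.3]
finger_gap: 43.9
```

Call:
{"op": "apply_moves", "data": {"jaw": [-1,-1,-1], "linear": [[0,0,0.1],[0,0,0.2],[0,0,0.2]], "rotation": [[0,0,0],[0,0,0],[0,0,0]]}}

```text
time_s: 7.9
eef_pos: [642.5, -130.1, 69.2]
orientation: [3.141, 0.0, 1.569]
force: [-0.6, -0.2, -3.0]
finger_gap: 43.8
```

Call:
{"op": "apply_moves", "data": {"jaw": [1,1,1,1,1], "linear": [[0,0,0],[0,0,0],[0,0,0],[0,0,0],[0,0,0]], "rotation": [[0,0,0],[0,0,0],[0,0,0],[0,0,0],[0,0,0]]}}

```text
time_s: 8.4
eef_pos: [642.4, -129.8, 69.0]
orientation: [3.141, 0.0, 1.569]
force: [-0.1, -0.2, -0.1]
finger_gap: 78.7
```

Call:
{"op": "apply_moves", "data": {"jaw": [1,1,1,1,1], "linear": [[0,0,0],[0,0,0],[0,0,0],[0,0,0],[0,0,0]], "rotation": [[0,0,0],[0,0,0],[0,0,0],[0,0,0],[0,0,0]]}}

```text
time_s: 8.9
eef_pos: [642.2, -129.8, 68.7]
orientation: [3.142, -0.0, 1.569]
force: [0.2, 0.4, -0.0]
finger_gap: 92.0
```

Call:
{"op": "apply_moves", "data": {"jaw": [1,1,1,1,1], "linear": [[0,0,-4],[0,0,-8],[0,0,-11],[1,-1.5,-13],[4,-5,-13]], "rotation": [[0,0,0],[0,0,0],[0,0,0],[0,0,0],[0,0,0]]}}

```text
time_s: 9.4
eef_pos: [596.1, -92.5, 202.1]
orientation: [3.134, 0.001, 1.563]
force: [1.0, 0.5, 0.5]
finger_gap: 91.5
```

Call:
{"op": "apply_moves", "data": {"jaw": [1,1,1,1,1], "linear": [[3,-3.5,0],[6,-7,0],[9,-10.5,0],[10.7,-12.7,0],[10.7,-12.7,0]], "rotation": [[0,0,0],[0,0,0],[0,0,0],[0,0,0],[0,0,0]]}}

```text
time_s: 9.9
eef_pos: [462.2, 20.1, 198.8]
orientation: [-3.14, 0.002, 1.574]
force: [0.4, -1.2, 0.1]
finger_gap: 92.1
```

```bash
python3 - <<'E'
from h import *
np.set_printoptions(precision=1,suppress=True)
cs=snap('scene','s2');ct=snap('top')
a=vision.spot_point('scene','end_mill_grip')[:1];b=vision.spot_point('top','end_mill_grip')[:1];print(a,b)
if a: print(atz(cs,a[0]['xy'],86))
if b: print(atz(ct,b[0]['xy'],86))
if a and b: print(tri(cs,a[0]['xy'],ct,b[0]['xy']))
s=manip.read_state();print(s['eef_pos'],s['time_s'])
x=np.vstack([cs['pixels'][160:310,150:350],ct['pixels'][120:270,200:400]])
cv2.imwrite('pics/m2.png',cv2.resize(np.hstack([x[:150],x[150:]])[:,:,::-1],None,fx=2,fy=2,interpolation=cv2.INTER_CUBIC))
E
```

```text
[{'xy': [195.1, 221.9], 'p': 0.76}] [{'xy': [338.8, 153.8], 'p': 0.79}]
[ 635.  -139.6   86. ]
[ 642.2 -121.7   86. ]
(array([ 641.3, -124.6,  103.1]), np.float64(11.27500437409808))
[466.6  16.7 199. ] 10.1
```

View pics/m2.png

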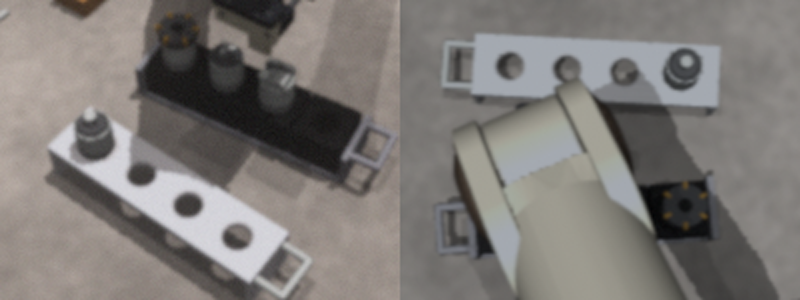

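m2 shows the end mill upright and seated in the hole farthest from the handle, at scene-crop (93,135) and top-crop (683,68). The boring head is next.

Call:
{"op": "apply_moves", "data": {"jaw": [1,1,1,1,1], "linear": [[0,-0.1,4],[0,-0.1,8],[0,-0.1,11],[0,-0.1,13],[0,-0.1,13]], "rotation": [[0,0,0],[0,0,0],[0,0,0],[0,0,0],[0,0,0]]}}

```text
time_s: 10.6
eef_pos: [463.0, 17.0, 66.0]
orientation: [-3.136, -0.001, 1.568]
force: [-1.6, 0.2, -0.0]
finger_gap: 91.9
```

Call:
{"op": "apply_moves", "data": {"jaw": [-1,-1,-1,-1,-1], "linear": [[0,0,0],[0,0,0],[0,0,0],[0,0,0],[0,0,0]], "rotation": [[0,0,0],[0,0,0],[0,0,0],[0,0,0],[0,0,0]]}}

```text
time_s: 11.1
eef_pos: [465.0, 17.3, 69.3]
orientation: [3.14, 0.0, 1.569]
force: [-0.2, -0.2, 0.7]
finger_gap: 56.3
```

Call:
{"op": "apply_moves", "data": {"jaw": [-1,-1,-1,-1,-1], "linear": [[0,0,0],[0,0,0],[0,0,0],[0,0,0],[0,0,0]], "rotation": [[0,0,0],[0,0,0],[0,0,0],[0,0,0],[0,0,0]]}}

```text
time_s: 11.6
eef_pos: [465.4, 17.5, 69.1]
orientation: [3.14, 0.0, 1.569]
force: [3.1, -1.0, 3.9]
finger_gap: 43.6
```

Call:
{"op": "apply_moves", "data": {"jaw": [-1,-1,-1,-1,-1], "linear": [[0,0,-0.5],[0,0,-2],[0,0,-5],[0,0,-9],[0,0,-13]], "rotation": [[0,0,0],[0,0,0],[0,0,0],[0,0,0],[0,0,0]]}}

```text
time_s: 12.1
eef_pos: [461.6, 17.8, 198.5]
orientation: [-3.136, -0.001, 1.57]
force: [1.3, -0.8, -3.5]
finger_gap: 43.6
```

Call:
{"op": "apply_moves", "data": {"jaw": [-1,-1,-1,-1,-1], "linear": [[-0.5,1.5,0],[-1.8,4.5,0],[-3.3,8.2,0],[-5,12,0],[-6.5,15.5,0]], "rotation": [[0,0,0],[0,0,0],[0,0,0],[0,0,0],[0,0,0]]}}

```text
time_s: 12.6
eef_pos: [618.6, -48.9, 197.0]
orientation: [-3.137, 0.0, 1.569]
force: [0.7, 1.3, -4.1]
finger_gap: 43.7
```

Call:
{"op": "apply_moves", "data": {"jaw": [-1,-1,-1,-1,-1], "linear": [[-0.8,1.8,0],[-1.1,2.5,0],[-1.1,2.5,0],[-1.1,2.5,2],[-1.1,2.5,5]], "rotation": [[0,0,0],[0,0,0],[0,0,0],[0,0,0],[0,0,0]]}}

```text
time_s: 13.1
eef_pos: [644.0, -57.3, 149.9]
orientation: [3.14, -0.0, 1.57]
force: [-0.1, -0.8, -6.0]
finger_gap: 43.5
```

Call:
{"op": "apply_moves", "data": {"jaw": [-1,-1,-1,-1,-1], "linear": [[0,0,2],[0,0,4],[0,0,5.5],[0,0,6],[0,0,6]], "rotation": [[0,0,0],[0,0,0],[0,0,0],[0,0,0],[0,0,0]]}}

```text
time_s: 13.6
eef_pos: [643.3, -58.4, 88.2]
orientation: [-3.14, -0.0, 1.569]
force: [-0.4, 0.2, -5.0]
finger_gap: 43.6
```

Call:
{"op": "apply_moves", "data": {"jaw": [-1,-1,-1,-1,-1], "linear": [[0,0.1,0.6],[0,0.1,1.2],[0,0.1,1.7],[0,0.1,1.9],[0,0.1,1.9]], "rotation": [[0,0,0],[0,0,0],[0,0,0],[0,0,0],[0,0,0]]}}

```text
time_s: 14.1
eef_pos: [645.2, -58.9, 69.6]
orientation: [-3.141, 0.0, 1.569]
force: [-0.3, -0.0, -4.7]
finger_gap: 43.3
```

Call:
{"op": "apply_moves", "data": {"jaw": [-1,-1,-1], "linear": [[0,0,0.05],[0,0,0.1],[0,0,0.1]], "rotation": [[0,0,0],[0,0,0],[0,0,0]]}}

```text
time_s: 14.4
eef_pos: [645.6, -58.8, 69.3]
orientation: [3.141, 0.0, 1.569]
force: [-1.1, 0.3, -1.0]
finger_gap: 43.5
```

Contact made. Next I open, rise and go to the drill chuck at (469.8,-53.1).

Call:
{"op": "apply_moves", "data": {"jaw": [1,1,1,1,1], "linear": [[0,0,0],[0,0,0],[0,0,0],[0,0,0],[0,0,0]], "rotation": [[0,0,0],[0,0,0],[0,0,0],[0,0,0],[0,0,0]]}}

```text
time_s: 14.9
eef_pos: [645.5, -58.8, 68.9]
orientation: [3.141, 0.0, 1.569]
force: [-0.0, 0.5, 0.2]
finger_gap: 78.8
```

Call:
{"op": "apply_moves", "data": {"jaw": [1,1,1,1,1], "linear": [[0,0,0],[0,0,-2],[0,0,-6],[0,0,-10],[0,0,-13]], "rotation": [[0,0,0],[0,0,0],[0,0,0],[0,0,0],[0,0,0]]}}

```text
time_s: 15.4
eef_pos: [646.3, -58.2, 203.0]
orientation: [3.138, -0.0, 1.569]
force: [0.7, 0.1, -0.6]
finger_gap: 91.9
```

Call:
{"op": "apply_moves", "data": {"jaw": [1,1,1,1,1], "linear": [[0.1,-3,0],[0.2,-7,0],[0.4,-11,0],[0.5,-15,0],[0.6,-17.6,0]], "rotation": [[0,0,0],[0,0,0],[0,0,0],[0,0,0],[0,0,0]]}}

```text
time_s: 15.9
eef_pos: [466.6, -52.2, 199.3]
orientation: [-3.14, 0.002, 1.57]
force: [1.0, -0.5, 1.9]
finger_gap: 91.9
```

Call:
{"op": "apply_moves", "data": {"jaw": [1,1], "linear": [[0,0,0],[0,0,0]], "rotation": [[0,0,0],[0,0,0]]}}

```text
time_s: 16.1
eef_pos: [470.0, -52.9, 200.1]
orientation: [3.139, 0.002, 1.569]
force: [0.4, -1.6, -0.3]
finger_gap: 91.5
```

Call:
{"op": "apply_moves", "data": {"jaw": [1,1,1,1,1], "linear": [[0,0,4],[0,0,8],[0,0,11],[0,0,13],[0,0,13]], "rotation": [[0,0,0],[0,0,0],[0,0,0],[0,0,0],[0,0,0]]}}

```text
time_s: 16.6
eef_pos: [468.9, -51.8, 66.7]
orientation: [-3.138, -0.002, 1.569]
force: [-0.2, 0.6, 0.3]
finger_gap: 92.2
```

Call:
{"op": "apply_moves", "data": {"jaw": [-1,-1,-1,-1,-1], "linear": [[0,0,0],[0,0,0],[0,0,0],[0,0,0],[0,0,0]], "rotation": [[0,0,0],[0,0,0],[0,0,0],[0,0,0],[0,0,0]]}}

```text
time_s: 17.1
eef_pos: [469.7, -52.8, 69.3]
orientation: [3.141, 0.001, 1.568]
force: [0.4, 0.1, 0.5]
finger_gap: 56.2
```

Call:
{"op": "apply_moves", "data": {"jaw": [-1,-1,-1,-1,-1], "linear": [[0,0,0],[0,0,0],[0,0,0],[0,0,0],[0,0,0]], "rotation": [[0,0,0],[0,0,0],[0,0,0],[0,0,0],[0,0,0]]}}

```text
time_s: 17.6
eef_pos: [470.2, -52.6, 69.1]
orientation: [3.14, 0.0, 1.569]
force: [2.9, -0.5, 3.3]
finger_gap: 43.6
```

Call:
{"op": "apply_moves", "data": {"jaw": [-1,-1,-1,-1,-1], "linear": [[0,0,-0.5],[0,0,-2],[0,0,-5],[0,0,-9],[0,0,-13]], "rotation": [[0,0,0],[0,0,0],[0,0,0],[0,0,0],[0,0,0]]}}

```text
time_s: 18.1
eef_pos: [466.8, -51.9, 198.7]
orientation: [-3.136, -0.001, 1.57]
force: [0.5, -0.0, -3.6]
finger_gap: 43.1
```

Call:
{"op": "apply_moves", "data": {"jaw": [-1,-1,-1,-1,-1], "linear": [[0.5,1.5,0],[1.5,4.5,0],[2.8,8.2,0],[4.2,12,0],[5.4,15.5,0]], "rotation": [[0,0,0],[0,0,0],[0,0,0],[0,0,0],[0,0,0]]}}

```text
time_s: 18.6
eef_pos: [623.9, 1.7, 197.2]
orientation: [-3.137, 0.0, 1.569]
force: [-0.7, -0.5, -3.7]
finger_gap: 43.6
```

Call:
{"op": "apply_moves", "data": {"jaw": [-1,-1,-1,-1,-1], "linear": [[0.7,1.8,0],[0.9,2.55,0],[0.9,2.55,0],[0.9,2.55,2],[0.9,2.55,5]], "rotation": [[0,0,0],[0,0,0],[0,0,0],[0,0,0],[0,0,0]]}}

```text
time_s: 19.1
eef_pos: [649.8, 9.4, 149.8]
orientation: [3.14, 0.001, 1.568]
force: [0.2, -1.0, -5.1]
finger_gap: 43.5
```

Call:
{"op": "apply_moves", "data": {"jaw": [-1,-1,-1,-1,-1], "linear": [[0,0,2],[0,0,4],[0,0,5.5],[0,0,6],[0,0,6]], "rotation": [[0,0,0],[0,0,0],[0,0,0],[0,0,0],[0,0,0]]}}

```text
time_s: 19.6
eef_pos: [649.0, 9.6, 88.2]
orientation: [-3.14, 0.0, 1.568]
force: [0.6, -0.4, -4.8]
finger_gap: 43.7
```

Call:
{"op": "apply_moves", "data": {"jaw": [-1,-1,-1,-1,-1], "linear": [[0,0,0.6],[0,0,1.2],[0,0,1.7],[0,0,1.9],[0,0,1.9]], "rotation": [[0,0,0],[0,0,0],[0,0,0],[0,0,0],[0,0,0]]}}

```text
time_s: 20.1
eef_pos: [649.9, 10.2, 69.6]
orientation: [-3.141, 0.0, 1.569]
force: [-0.4, 0.5, -4.1]
finger_gap: 43.2
```

Call:
{"op": "apply_moves", "data": {"jaw": [-1,-1,-1], "linear": [[0,0,0.05],[0,0,0.1],[0,0,0.1]], "rotation": [[0,0,0],[0,0,0],[0,0,0]]}}

```text
time_s: 20.4
eef_pos: [650.2, 10.3, 69.2]
orientation: [3.141, -0.0, 1.569]
force: [-0.6, 0.4, -1.1]
finger_gap: 43.2
```

Call:
{"op": "apply_moves", "data": {"jaw": [1,1,1,1,1], "linear": [[0,0,0],[0,0,0],[0,0,0],[0,0,0],[0,0,0]], "rotation": [[0,0,0],[0,0,0],[0,0,0],[0,0,0],[0,0,0]]}}

```text
time_s: 20.9
eef_pos: [650.1, 10.2, 68.9]
orientation: [3.141, 0.0, 1.569]
force: [0.3, -0.3, -0.1]
finger_gap: 78.8
```

Call:
{"op": "apply_moves", "data": {"jaw": [1,1,1,1,1], "linear": [[0,0,0],[0,0,-2],[0,0,-6],[0,0,-10],[0,0,-13]], "rotation": [[0,0,0],[0,0,0],[0,0,0],[0,0,0],[0,0,0]]}}

```text
time_s: 21.4
eef_pos: [650.9, 11.0, 203.0]
orientation: [3.138, -0.001, 1.569]
force: [1.0, 0.6, 0.3]
finger_gap: 92.0
```

Call:
{"op": "apply_moves", "data": {"jaw": [1,1,1,1,1], "linear": [[-2,-2.6,0],[-4.5,-6,0],[-7,-9.5,0],[-10,-13,0],[-12.5,-16.5,0]], "rotation": [[0,0,0],[0,0,0],[0,0,0],[0,0,0],[0,0,0]]}}

```text
time_s: 21.9
eef_pos: [483.5, -115.8, 199.8]
orientation: [3.141, 0.002, 1.569]
force: [0.2, -1.4, 0.5]
finger_gap: 92.0
```

Call:
{"op": "apply_moves", "data": {"jaw": [1,1,1,1], "linear": [[-0.8,-1.1,0],[-0.8,-1.1,0],[-0.8,-1.1,0],[-0.8,-1.1,0]], "rotation": [[0,0,0],[0,0,0],[0,0,0],[0,0,0]]}}

```text
time_s: 22.3
eef_pos: [475.2, -121.4, 199.6]
orientation: [3.14, -0.0, 1.57]
force: [-0.3, -0.3, -0.0]
finger_gap: 91.6
```

Call:
{"op": "apply_moves", "data": {"jaw": [1,1,1,1,1], "linear": [[-0.1,0,4],[-0.1,0,8],[-0.1,0,11],[-0.1,0,13.2],[-0.1,0,13.2]], "rotation": [[0,0,0],[0,0,0],[0,0,0],[0,0,0],[0,0,0]]}}

```text
time_s: 22.8
eef_pos: [472.5, -121.3, 64.2]
orientation: [-3.137, -0.003, 1.572]
force: [-0.8, -0.8, -0.1]
finger_gap: 91.5
```

Call:
{"op": "apply_moves", "data": {"jaw": [-1,-1,-1,-1,-1], "linear": [[0,0,0],[0,0,0],[0,0,0],[0,0,0],[0,0,0]], "rotation": [[0,0,0],[0,0,0],[0,0,0],[0,0,0],[0,0,0]]}}

```text
time_s: 23.3
eef_pos: [474.1, -123.9, 67.4]
orientation: [3.141, 0.001, 1.568]
force: [0.1, 0.5, 0.3]
finger_gap: 56.2
```

Call:
{"op": "apply_moves", "data": {"jaw": [-1,-1,-1,-1,-1], "linear": [[0,0,0],[0,0,0],[0,0,0],[0,0,0],[0,0,0]], "rotation": [[0,0,0],[0,0,0],[0,0,0],[0,0,0],[0,0,0]]}}

```text
time_s: 23.8
eef_pos: [475.3, -123.7, 67.5]
orientation: [3.139, 0.001, 1.569]
force: [3.9, -0.7, 7.0]
finger_gap: 49.0
```

Call:
{"op": "apply_moves", "data": {"jaw": [0.6,0.6,0.6,0.6,0.6], "linear": [[0,0,0],[0,0,0],[0,0,0.2],[0,0,0.4],[0,0,0.4]], "rotation": [[0,0,0],[0,0,0],[0,0,0],[0,0,0],[0,0,0]]}}

```text
time_s: 24.3
eef_pos: [472.8, -123.4, 62.1]
orientation: [-3.14, -0.0, 1.569]
force: [0.8, -0.3, -0.1]
finger_gap: 73.4
```

```bash
python3 - <<'E'
from h import *
cs=snap('scene');x=cs['pixels'][130:250,180:340]
cv2.imwrite('pics/s3.png',cv2.resize(x[:,:,::-1],None,fx=5,fy=5,interpolation=cv2.INTER_CUBIC))
print(manip.read_state())
E
```

```text
{'time_s': 24.35, 'q': array([ 0.8695461 ,  0.5782715 , -0.82361922,  2.05892378,  0.61578353,
        0.76686816, -0.33916375]), 'dq': array([ 0.00023848, -0.00060101, -0.00095077, -0.00601976, -0.00074859,
        0.00178655,  0.00214137]), 'effort': array([ 1.54576771e-02, -4.33142388e+01, -1.07026792e+01, -1.77289438e+01,
       -3.84761905e-02,  1.11407769e-02, -1.37880980e-02]), 'eef_pos': array([ 473.08715161, -123.3698549 ,   62.27349195]), 'orientation': array([-3.14040331e+00, -3.66145562e-04,  1.56886784e+00]), 'force': array([-0.19512917,  0.18044001,  0.95306368]), 'wrist_torque': array([-0.08811388, -0.10328476,  0.02804432]), 'finger_gap': 73.3465178279499}
```

View pics/s3.png

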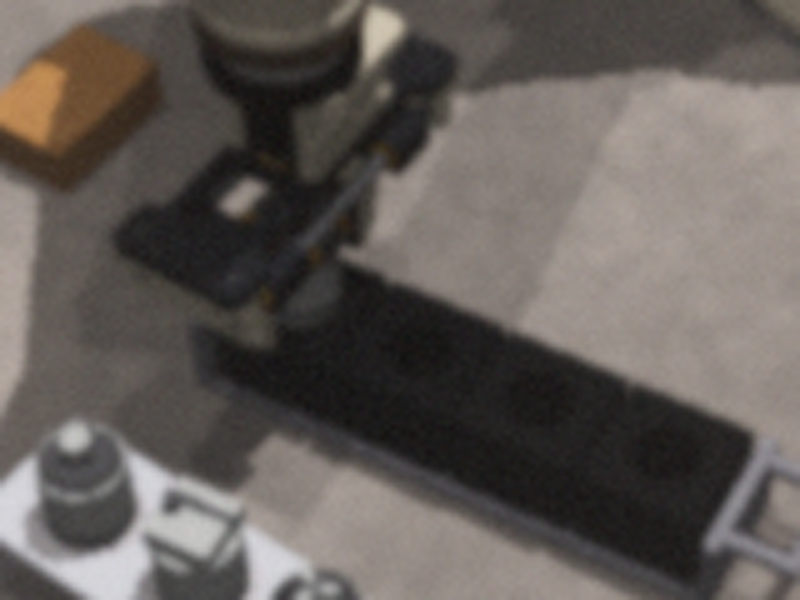

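s3 shows the face mill still upright in its pocket at crop (320,290), between the fingers and just above the pocket tops. I'll close again 4–5 mm lower so the pads stay below the disc.

Call:
{"op": "apply_moves", "data": {"jaw": [-1,-1,-1,-1,-1], "linear": [[0,0,0],[0,0,0],[0,0,0],[0,0,0],[0,0,0]], "rotation": [[0,0,0],[0,0,0],[0,0,0],[0,0,0],[0,0,0]]}}

```text
time_s: 24.85
eef_pos: [474.8, -123.5, 63.2]
orientation: [3.14, 0.0, 1.569]
force: [1.8, 0.2, 1.5]
finger_gap: 48.3
```

Call:
{"op": "apply_moves", "data": {"jaw": [-1,-1,-1,-1,-1], "linear": [[0,0,0],[0,0,0],[0,0,0],[0,0,0],[0,0,0]], "rotation": [[0,0,0],[0,0,0],[0,0,0],[0,0,0],[0,0,0]]}}

```text
time_s: 25.35
eef_pos: [474.6, -123.5, 63.1]
orientation: [3.14, 0.0, 1.569]
force: [4.0, 0.0, 3.8]
finger_gap: 48.1
```

The gap is still 48 mm. In t1 the six inserts lie exactly along world x, which is the jaw direction, so the fingers are closing on two inserts. I'll open, turn 30° and grip between them.

Call:
{"op": "apply_moves", "data": {"jaw": [1,1,1,1,1], "linear": [[0,0,0],[0,0,0],[0,0,-0.2],[0,0,-0.3],[0,0,-0.3]], "rotation": [[0,0,0],[0,0,0],[0,0,0],[0,0,0],[0,0,0]]}}

```text
time_s: 25.85
eef_pos: [473.1, -123.5, 65.6]
orientation: [-3.141, -0.0, 1.569]
force: [0.0, 0.1, -0.0]
finger_gap: 84.1
```

Call:
{"op": "apply_moves", "data": {"jaw": [1,1,1,1,1], "linear": [[0,0,0],[0,0,0],[0,0,0],[0,0,0],[0,0,0]], "rotation": [[0,0,0.13],[0,0,0.26],[0,0,0.39],[0,0,0.52],[0,0,0.52]]}}

```text
time_s: 26.35
eef_pos: [473.5, -123.5, 65.8]
orientation: [3.142, 0.001, 1.048]
force: [-0.0, 0.0, 0.6]
finger_gap: 91.8
```

Call:
{"op": "apply_moves", "data": {"jaw": [-1,-1,-1,-1,-1], "linear": [[0,0,0],[0,0,0],[0,0,0],[0,0,0],[0,0,0]], "rotation": [[0,0,0],[0,0,0],[0,0,0],[0,0,0],[0,0,0]]}}

```text
time_s: 26.85
eef_pos: [473.6, -123.5, 65.7]
orientation: [-3.141, -0.0, 1.049]
force: [-0.4, 0.1, -0.1]
finger_gap: 56.1
```

Call:
{"op": "apply_moves", "data": {"jaw": [-1,-1,-1,-1,-1], "linear": [[0,0,0],[0,0,0],[0,0,0],[0,0,0],[0,0,0]], "rotation": [[0,0,0],[0,0,0],[0,0,0],[0,0,0],[0,0,0]]}}

```text
time_s: 27.35
eef_pos: [474.0, -123.6, 65.9]
orientation: [3.141, -0.0, 1.049]
force: [2.2, -1.9, 0.1]
finger_gap: 49.0
```

The gap is 49 mm again, so the straight fingers meet the 50 mm disc itself wherever I hold the collar. The grip force is limited, so I'll centre the pads on the disc (TCP 93 mm), between the inserts.

Call:
{"op": "apply_moves", "data": {"jaw": [0.4,0.4,0.4,0.4,0.4], "linear": [[0,0,0],[0,0,0],[0,0,-1],[0,0,-2.6],[0,0,-2.6]], "rotation": [[0,0,0],[0,0,0],[0,0,0],[0,0,0],[0,0,0]]}}

```text
time_s: 27.85
eef_pos: [475.5, -123.6, 94.2]
orientation: [3.138, -0.001, 1.049]
force: [0.6, 0.3, 0.3]
finger_gap: 63.8
```

Call:
{"op": "apply_moves", "data": {"jaw": [-1,-1,-1,-1,-1], "linear": [[0,0,0],[0,0,0],[0,0,0],[0,0,0],[0,0,0]], "rotation": [[0,0,0],[0,0,0],[0,0,0],[0,0,0],[0,0,0]]}}

```text
time_s: 28.35
eef_pos: [474.0, -123.7, 91.8]
orientation: [3.141, 0.0, 1.049]
force: [1.6, -2.0, 2.3]
finger_gap: 49.4
```

Call:
{"op": "apply_moves", "data": {"jaw": [-1,-1,-1,-1,-1], "linear": [[0,0,0],[0,0,0],[0,0,0],[0,0,0],[0,0,0]], "rotation": [[0,0,0],[0,0,0],[0,0,0],[0,0,0],[0,0,0]]}}

```text
time_s: 28.85
eef_pos: [474.0, -123.6, 91.8]
orientation: [3.141, -0.0, 1.049]
force: [2.3, -1.9, 0.7]
finger_gap: 48.8
```

Call:
{"op": "apply_moves", "data": {"jaw": [-1,-1,-1,-1,-1], "linear": [[0,0,-0.3],[0,0,-0.8],[0,0,-1.3],[0,0,-1.5],[0,0,-1.5]], "rotation": [[0,0,0],[0,0,0],[0,0,0],[0,0,0],[0,0,0]]}}

```text
time_s: 29.35
eef_pos: [473.6, -123.4, 107.0]
orientation: [3.141, 0.0, 1.049]
force: [0.0, 0.3, -3.1]
finger_gap: 49.1
```

Call:
{"op": "apply_moves", "data": {"jaw": [-1,-1,-1,-1,-1], "linear": [[0,0,-1.5],[0,0,-3.5],[0,0,-6],[0,0,-8.5],[0,0,-11]], "rotation": [[0,0,0],[0,0,0],[0,0,0],[0,0,0],[0,0,0]]}}

```text
time_s: 29.85
eef_pos: [473.5, -123.1, 218.5]
orientation: [-3.142, -0.0, 1.05]
force: [0.2, -1.1, -2.0]
finger_gap: 49.0
```

```bash
python3 - <<'E'
from h import *
cs=snap('scene');x=cs['pixels'][90:210,160:320]
cv2.imwrite('pics/s4.png',cv2.resize(x[:,:,::-1],None,fx=5,fy=5,interpolation=cv2.INTER_CUBIC))
s=manip.read_state();print(s['eef_pos'],s['orientation'],s['force'],s['wrist_torque'],s['q'])
E
```

```text
[ 476.08847057 -123.25132375  222.27622398] [ 3.13576019e+00 -7.41256932e-04  1.05002494e+00] [ 1.94279125  0.22756911 -1.08544165] [ 0.03190936 -0.28351003 -0.03708054] [ 0.94968309  0.28991031 -0.87362766  1.93789684  0.26147834  1.02416773
 -0.56061233]
```

View pics/s4.png

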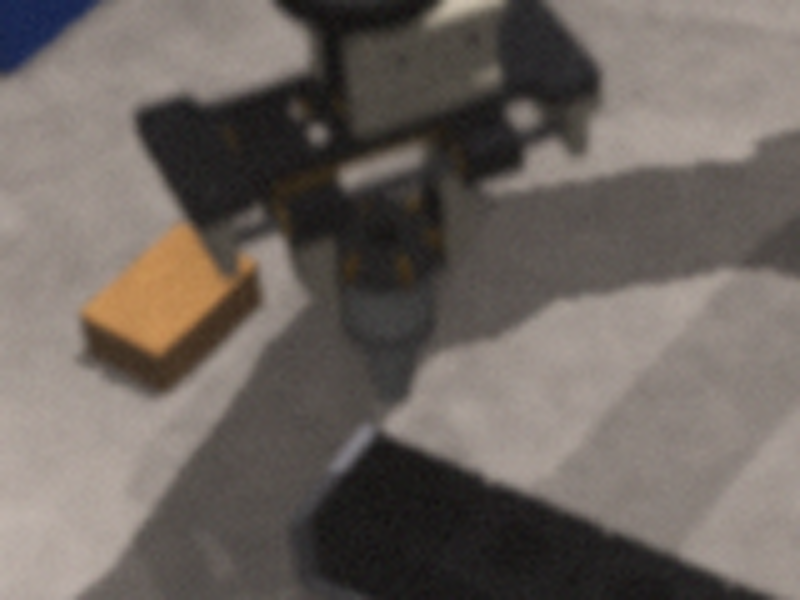

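s4 shows the face mill hanging upright between the fingers at crop (385,300), gripped at its disc with the shank clear of the rack. Now the transfer to the hole nearest the handle.

Call:
{"op": "apply_moves", "data": {"jaw": [-1,-1,-1,-1,-1], "linear": [[1,0.2,-0.3],[3.5,0.7,-0.5],[7,1.5,-0.5],[10.5,2.2,-0.5],[14,2.9,-0.5]], "rotation": [[0,0,0],[0,0,0],[0,0,0],[0,0,0],[0,0,0]]}}

```text
time_s: 30.4
eef_pos: [568.9, -15.0, 220.6]
orientation: [-3.14, 0.001, 1.049]
force: [0.7, -0.4, -4.0]
finger_gap: 49.5
```

Call:
{"op": "apply_moves", "data": {"jaw": [-1,-1,-1,-1,-1], "linear": [[3.5,0.7,0],[7,1.5,0],[10,2.1,0],[12,2.5,0],[12.6,2.65,0]], "rotation": [[0,0,0],[0,0,0],[0,0,0],[0,0,0],[0,0,0]]}}

```text
time_s: 30.9
eef_pos: [654.4, 83.6, 220.1]
orientation: [-3.139, -0.001, 1.053]
force: [-0.8, 0.9, -2.9]
finger_gap: 49.2
```

Call:
{"op": "apply_moves", "data": {"jaw": [-1,-1,-1], "linear": [[0,0,0],[0,0,0],[0,0,0]], "rotation": [[0,0,0],[0,0,0],[0,0,0]]}}

```text
time_s: 31.2
eef_pos: [653.9, 77.8, 221.4]
orientation: [-3.141, 0.002, 1.047]
force: [-0.9, -1.1, -3.3]
finger_gap: 49.1
```

Call:
{"op": "apply_moves", "data": {"jaw": [-1,-1,-1,-1,-1], "linear": [[0.2,0,1.5],[0.2,0,4],[0.2,0,6.5],[0.2,0,9],[0.2,0,10.5]], "rotation": [[0,0,0],[0,0,0],[0,0,0],[0,0,0],[0,0,0]]}}

```text
time_s: 31.7
eef_pos: [653.7, 79.7, 113.7]
orientation: [-3.139, 0.003, 1.048]
force: [-0.3, -0.8, -2.8]
finger_gap: 49.1
```

Call:
{"op": "apply_moves", "data": {"jaw": [-1,-1,-1,-1,-1], "linear": [[0,0,0.5],[0,0,1.1],[0,0,1.7],[0,0,2.2],[0,0,2.2]], "rotation": [[0,0,0],[0,0,0],[0,0,0],[0,0,0],[0,0,0]]}}

```text
time_s: 32.2
eef_pos: [655.3, 80.9, 94.5]
orientation: [-3.142, 0.0, 1.049]
force: [-0.2, 0.2, -2.9]
finger_gap: 49.2
```

Call:
{"op": "apply_moves", "data": {"jaw": [-1,-1,-1,-1], "linear": [[0,0,0.1],[0,0,0.2],[0,0,0.25],[0,0,0.25]], "rotation": [[0,0,0],[0,0,0],[0,0,0],[0,0,0]]}}

```text
time_s: 32.6
eef_pos: [655.6, 81.0, 92.4]
orientation: [3.141, 0.0, 1.049]
force: [-0.4, -0.0, -2.8]
finger_gap: 49.1
```

Call:
{"op": "apply_moves", "data": {"jaw": [-1,-1,-1], "linear": [[0,0,0.1],[0,0,0.1],[0,0,0.1]], "rotation": [[0,0,0],[0,0,0],[0,0,0]]}}

```text
time_s: 32.9
eef_pos: [655.7, 81.0, 91.9]
orientation: [3.141, -0.0, 1.049]
force: [-2.6, -1.9, 3.4]
finger_gap: 49.2
```

Upward force means it is seated. Now open and rise.

Call:
{"op": "apply_moves", "data": {"jaw": [1,1,1,1,1], "linear": [[0,0,0],[0,0,0],[0,0,0],[0,0,0],[0,0,0]], "rotation": [[0,0,0],[0,0,0],[0,0,0],[0,0,0],[0,0,0]]}}

```text
time_s: 33.4
eef_pos: [655.5, 81.3, 91.2]
orientation: [-3.142, -0.0, 1.049]
force: [-0.1, -0.5, -0.2]
finger_gap: 84.6
```

Call:
{"op": "apply_moves", "data": {"jaw": [1,1,1,1,1], "linear": [[0,0,-2],[0,0,-4],[0,0,-7],[0,0,-11],[0,0,-15]], "rotation": [[0,0,0],[0,0,0],[0,0,0],[0,0,0],[0,0,0]]}}

```text
time_s: 33.9
eef_pos: [655.0, 81.2, 242.2]
orientation: [-3.141, 0.0, 1.049]
force: [0.8, 0.6, 0.4]
finger_gap: 91.6
```

Call:
{"op": "apply_moves", "data": {"jaw": [1,1,1,1,1], "linear": [[-4,-2,0],[-8,-4,0],[-12,-6,0],[-16,-8,0],[-20,-9,0]], "rotation": [[0,0,0],[0,0,0],[0,0,0],[0,0,0],[0,0,0]]}}

```text
time_s: 34.4
eef_pos: [475.4, -47.4, 240.9]
orientation: [-3.141, 0.001, 1.05]
force: [-0.3, -0.6, 0.2]
finger_gap: 91.9
```

```bash
python3 - <<'E'
from h import *
np.set_printoptions(precision=1,suppress=True)
cs=snap('scene');ct=snap('top')
H=dict(face=(655.4,80.7),drill=(650.7,10.8),boring=(646,-59),end=(641.2,-128.9))
for n,k in(('face_mill','face'),('drill_chuck','drill'),('boring_head','boring'),('end_mill','end')):
    a=vision.spot_point('scene',n+'_grip')[:1];b=vision.spot_point('top',n+'_grip')[:1]
    print(n,H[k],[atz(cs,x['xy'],86)for x in a],[atz(ct,x['xy'],86) for x in b],tri(cs,a[0]['xy'],ct,b[0]['xy']) if a and b else '')
x=np.hstack([cs['pixels'][180:310,170:310],ct['pixels'][110:240,215:375]])
cv2.imwrite('pics/m5.png',cv2.resize(x[:,:,::-1],(800,347),interpolation=cv2.INTER_CUBIC))
print(manip.read_state()['eef_pos'])
E
```

```text
face_mill (655.4, 80.7) [array([659.7,  75.6,  86. ])] [array([656.9,  84.2,  86. ])] (array([658.6,  80.2,  87.9]), np.float64(8.865576054781362))
drill_chuck (650.7, 10.8) [array([653.5,   8.5,  86. ])] [array([653. ,  15.2,  86. ])] (array([653.8,  12.6,  89.3]), np.float64(6.061801108721963))
boring_head (646, -59) [array([649.1, -57.6,  86. ])] [array([640.6, -59.6,  86. ])] (array([643.6, -61.3,  75.8]), np.float64(2.433334612740888))
end_mill (641.2, -128.9) [array([ 641.5, -131.4,   86. ])] [array([ 642. , -118.4,   86. ])] (array([ 643.2, -122.1,   93.6]), np.float64(10.69005552733048))
[478.4 -46.  241.2]
```

View pics/m5.png

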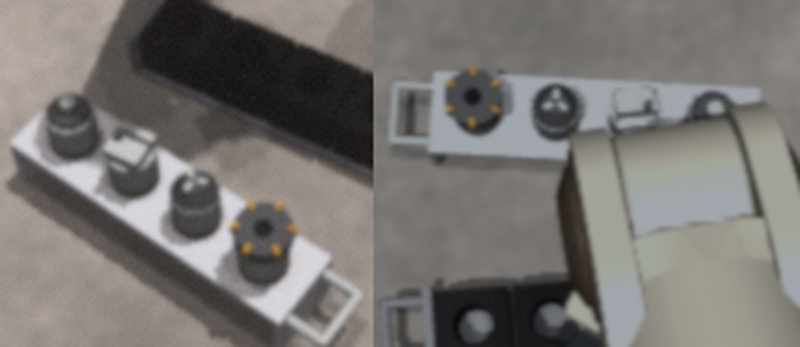

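m5 shows all four holders upright and seated. From the handle they are face mill, drill chuck, boring head, end mill, which is the reverse of the setup order. The gripper is clear of everything.

```bash
python3 -c "
from plant import manip
print(manip.hand_in(), manip.read_state()['time_s'])"
```

```text
the job is handed in; nothing more can be done
the job is handed in; nothing more can be done
```

I moved all four holders into the machine rack in reverse order and handed the job in at about 35 s. No verdict was reported. Counted from the machine rack's handle, they stand as face mill, drill chuck, boring head, end mill. The setup rack order was end mill, boring head, drill chuck, face mill.

**Last checks:**
- **Picture:** the last picture shows every holder upright with its collar on the plate. The arm's top-view shadow partly hid the end mill and boring head, but the scene view shows both. Nothing came near the oil can, wrench or insert box, but I did not re-measure their positions.
- **Contact:** the downward load fell off as the boring head and drill chuck were set down, and the face mill gave an upward push. The end mill still showed about 3 N at release, and the picture shows it seated.
- **Network positions:** these agreed with the holes to a few millimetres for the face mill, drill chuck and boring head. For the end mill, the two camera rays missed each other by 11 mm and the point came out 7 mm off in y. I trusted the image and the measured release pose, which was within about 2 mm of the hole.

**What failed:** gripping the face mill on its collar did not work. The jaws stopped at 48–49 mm, against about 43.5 mm on the others, even after I went lower and turned 30°. I gripped its 50 mm disc between the inserts instead, and it carried and seated normally.

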